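Wedge the rocking bench instrument

ROBOT

A 7-joint arm with a two-finger parallel gripper is mounted at the origin on a cart in front of the work surface, level with it; the furniture and walls round the work are solid. World frame = base frame: x ahead of the robot, y to its left, z up, the work surface at z = 0. Lengths are in m, angles in rad, forces in N, time in s.
With the tool pointing down it reaches from about 0.4 to 0.85 m from the base axis. Payload 4.5 kg.
Tool frame: the origin (TCP) lies between the finger pads; the fingertips stand 11 mm ahead of it and the grasp point (between the pads) lies 8 mm behind it (r.nose_length is the distance from the TCP to the fingertips, in m); z points along the fingers, y is the line along which they close (so a half turn about z gives the same grasp; the last joint's range is limited). The gripper opens to 88 mm and grips with 3 to 60 N. Pads are 18 mm wide; open, the fingers measure 123 mm over their backs; the gripper's body (75 mm by 187 mm) begins 45 mm behind the grasp point.
Start: joints at [1.315, 0.689, -0.195, 1.565, 0.157, 0.902, -0.215], TCP at [0.179, -0.599, 0.25] pointing down, gripper open.
Joint ranges: [-3.01, 3.01], [-0.46, 2.08], [-1.47, 1.51], [0.13, 2.56], [-1, 4.14], [0.04, 2.09], [-2.66, 2.66]. Speed limits (rad/s): [2.57, 2.57, 3.14, 3.14, 3.14, 3.14, 3.14].

INTERFACE

Orientations are given as a unit quaternion [x, y, z, w].
In Python, from plant import get_state, snapshot, camera_model, r gives the robot as it stands.
- The arm moves only by the shell command python3 -m inch 'ROWS' [FORCE]. ROWS is text: rows parted by semicolons, each of 7 numbers parted by spaces: the opening, from -1 (shut) to 1 (fully open), then the shift along the tool's x, y, z in m, then the turn, a rotation vector about the tool's x, y, z in rad. A call has 1 to 20 rows; each row shifts and turns the commanded pose from where the row before left it, along the tool's axes as they then stand; what a row does not reach is not made up. A row lasts 1/12 s, in which the tool goes at most 41.7 mm and 7.16 degrees, less where a joint would pass 70% of its speed; a pose out of reach is approached as far as the arm can. A call is refused whole if a number of a shift passes 0.0417 or a number of a turn 0.125, either way. A call with a gripper value outside its range is refused whole. The fingers move at their own pace and stop on an object; FORCE is the grip in N (left out, the last holds). Time passes only in rows, so rows that do not move let the fingers close. It gives the time, the measured TCP pose, the force, the opening and the grip force at its end, in the units of the state.
- get_state(): the state, without advancing time (a new reading comes with each control period).
- snapshot(name): name is "scene" or "top" or "wrist"; returns (picture, depth): 400x640x3 uint8, red, green, blue; 400x640 float32, m along the optical axis (not along the pixel's ray), 0 where there is no reading.
- camera_model(name): a dict with "intrinsics" (3x3 intrinsics, pixels), "dist" ([k1, k2, p1, p2, k3] as OpenCV has them; the pictures are not rectified), "view" (4x4, takes a point from world to camera coordinates). Camera axes: x right, y down, z forward; pixel columns grow to the right and rows downward; lengths in m; the calibration is good to about 2 mm. A picture is of the moment at which its call begins: read the wrist's pose just before it. camera_model takes no time and is no camera call; for the wrist camera it gives the pose at the moment of the call.
- r.finish_job(): hands the job in; it is judged then, once.
The state is a dict: "clock": time; "q": joint angles; "qd": joint speeds; "joint_torque": joint torques, N m; "tool_pos": TCP position; "eef_rot": TCP orientation; "contact_force": force on the tool from outside, world axes, zero at the start; "moment": the same for the moment, N m; "opening": opening from 0.0 (shut) to 1.0 (fully open); "finger_force": force on a finger pad.
Only numpy, scipy, OpenCV 4.12 (cv2) and the standard library are available. Lean on these libraries where they do the work, as an engineer would, in place of code of your own. Each camera call takes 0.05 s, during which the arm holds its last target. There are 200 camera calls.

TASK

The low grey bench instrument rocks because its front left foot is screwed in too far. With the fingertips push the steel wedge along the worktop, thin edge first, under that foot until the instrument stands firm and level, without picking anything up, shoving the instrument out of its place or disturbing the things around. Then leave the wedge alone and press down on the instrument's top right above that foot to prove that it no longer rocks, and finish while still pressing there, firmly (about 10 N).

Things in the scene. Friction and masses are not known exactly. Their poses are not given: they have to be found in the camera images.
- instrument: low grey box, 140 (x) x 170 (y) mm, underside 20 and top 65 mm above the worktop, 2.4 kg, loose, on 4 rubber feet 16 mm across at x +-52, y +-67 mm. Origin: footprint centre at worktop height; x from its black front panel to its rear, y to its left. It stands level; a rigid finger pressing 5 to 10 N on top above the short foot tips that corner down
- foot_spot (a point): point at worktop height under the centre of the short, front left foot (instrument x -52, y +67 mm; moves with it). This foot's flat underside hangs 5 to 10 mm above the worktop, how much is unknown
- press_spot (a point): point on the instrument's flat top, 65 mm up, right above the short foot: where to press
- wedge: loose dark steel wedge lying flat, 95 long, 40 wide, 2 mm thick at the thin edge, rising evenly to 16 at its upright back, 100 g. Origin: centre of its underside; x points to the thin edge. Starts left of the instrument, thin edge roughly toward the short foot. Slides easily; once fast under the foot the push rises to 4 N and more; 9 N or more shoves the instrument along
- wedge_tip (a point): middle of the wedge's thin edge, 1 mm up
- wedge_back (a point): middle of the wedge's upright back face, 8 mm up, where to push
- eye_loupe: black eye loupe, 37 mm across, 34 mm tall, standing loose; bystander; origin at the centre of its underside
- grease_tin: white tin with a green lid, 63 mm across, 35 mm tall, loose; bystander; origin at the centre of its underside
- cassette: cream test cassette 20 x 70 x 5 mm lying loose; bystander; origin at the centre of its underside
Mind the look-alikes: they are no part of the job. Several things have the shape of the wedge; the one meant has the colours described above.

How it is judged:
At the end, for the whole second after the job is handed in: The fingers press the instrument with over 4.5 N; the wedge lies under the short foot (centre within 5 cm of foot_spot), untouched by the robot, and bears over 3 N; the instrument is at rest and level within 0.02 rad (that corner dips or rises less than about 1.6 mm) (contact force between the fingers and instrument above 4.5 N and contact force between wedge and instrument above 3 N and angle between instrument's own z axis and vertical below 0.02 rad and horizontal distance between wedge and foot_spot below 0.05 m and contact force between each of the arm, the fingers and wedge below 0.3 N and linear speed of instrument below 0.01 m/s); the arm keeps its last pose, push and grip.
It fails at once if the wedge is lifted off the worktop (height (world z) of wedge above 0.012 m).
It fails at once if the instrument is shoved or lifted more than 2 cm from its place (distance of instrument from where it was at the start of the episode above 0.02 m).
It fails at once if the eye loupe is displaced by more than 2 cm (distance of eye_loupe from where it was at the start of the episode above 0.02 m).
It fails at once if the grease tin is displaced by more than 2 cm (distance of grease_tin from where it was at the start of the episode above 0.02 m).
It fails at once if the loose cassette is displaced by more than 2 cm (distance of cassette from where it was at the start of the episode above 0.02 m).
It also fails if it takes over 48 s, if anything falls off the work surface, if the arm or the gripper's body presses on something with over 40 N, if the wrist force passes 120 N, or if a joint passes its speed limit or range.

## Working session

There is one attempt and no reset: what is moved stays moved. The work goes in short steps, Python scripts to look and compute and a shell command to move; the robot and the scene stay as the last step left them, time stands still between calls to the robot, and variables do not carry over. Pictures are saved under pics/ and viewed, at most 10 in all, crops included, and the job is handed in when it is done.

```bash
mkdir -p pics; python3 - <<'E'
from plant import *
import cv2,numpy as np
s=get_state();print(s['clock'],s['tool_pos'],s['eef_rot'],s['opening'])
for n in('top','scene'):
    p,d=snapshot(n);cv2.imwrite(f'pics/{n}0.png',p[:,:,::-1]);np.save(f'pics/{n}0d.npy',d)
    m=camera_model(n);print(n,m)
E
```

```text
0.0 [ 0.1783391  -0.5983885   0.24892426] [ 9.89519652e-01  1.44395487e-01 -2.03822449e-04 -8.72170403e-04] 0.9990099915744133
top {'intrinsics': array([[422.98335871,   0.        , 320.04183939],
       [  0.        , 422.98335871, 191.213619  ],
       [  0.        ,   0.        ,   1.        ]]), 'dist': array([0.02092716, 0.        , 0.        , 0.        , 0.        ]), 'view': array([[ 1.74336528e-02, -9.99844997e-01,  2.45967622e-03,
        -2.50683451e-02],
       [-9.90979234e-01, -1.76058948e-02, -1.32854016e-01,
         5.04183527e-01],
       [ 1.32876728e-01, -1.21357260e-04, -9.91132564e-01,
         1.18444033e+00],
       [ 0.00000000e+00,  0.00000000e+00,  0.00000000e+00,
         1.00000000e+00]])}
scene {'intrinsics': array([[410.02191727,   0.        , 322.50113851],
       [  0.        , 410.02191727, 200.40242888],
       [  0.        ,   0.        ,   1.        ]]), 'dist': array([0.01183542, 0.        , 0.        , 0.        , 0.        ]), 'view': array([[-0.75041078, -0.66094632,  0.00579812,  0.38362824],
       [-0.39284512,  0.43893096, -0.80809178,  0.25434709],
       [ 0.53156031, -0.60867855, -0.58902807,  0.78211151],
       [ 0.        ,  0.        ,  0.        ,  1.        ]])}
```

View pics/top0.png

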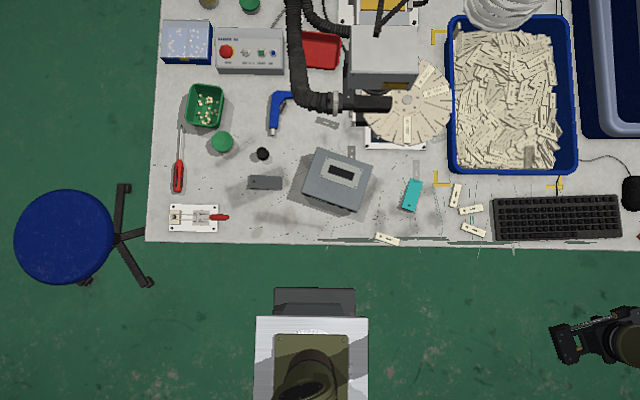

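View pics/scene0.png

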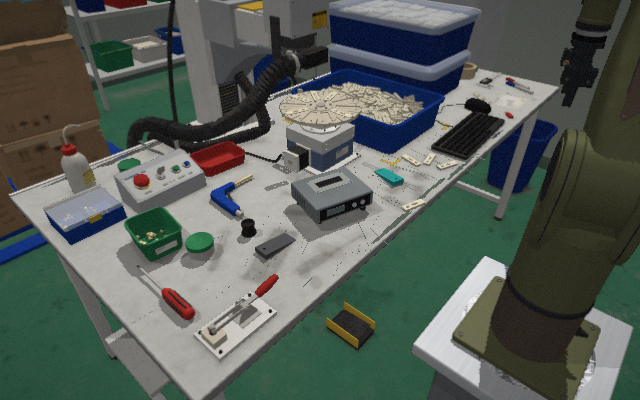

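The top view shows the instrument at (337,178) with its front toward the robot, a dark wedge-shaped bar at (265,182) and a teal look-alike at (412,195). The grey steel tabs at (327,122) and (351,152) are flat. The dark bar, left of the instrument, fits the description. I'll confirm it in an enlarged crop and take measurements.

```bash
cat > h.py <<'E'
from plant import *
import cv2,numpy as np
def rays(m,px,z):
    u=cv2.undistortPoints(np.float64(px).reshape(-1,1,2),m['intrinsics'],np.float64(m['dist'])).reshape(-1,2)
    R,t=m['view'][:3,:3],m['view'][:3,3]; c=-R.T@t
    d=np.c_[u,np.ones(len(u))]@R
    return c+d*((z-c[2])/d[:,2])[:,None]
def px(m,P):
    R,t=m['view'][:3,:3],m['view'][:3,3]
    return cv2.projectPoints(np.float64(P).reshape(-1,1,3),cv2.Rodrigues(R)[0],t,m['intrinsics'],np.float64(m['dist']))[0].reshape(-1,2)
E
python3 - <<'E'
import cv2,numpy as np
a=cv2.imread('pics/top0.png')[130:225,235:385];b=cv2.imread('pics/scene0.png')[165:265,230:385]
a=cv2.resize(a,(750,300*95//60),interpolation=cv2.INTER_CUBIC)[:300*95//60]
a=cv2.resize(cv2.imread('pics/top0.png')[140:220,240:380],(525,300),interpolation=2)
b=cv2.resize(cv2.imread('pics/scene0.png')[165:265,225:400],(525,300),interpolation=2)
cv2.imwrite('pics/crop.png',np.vstack([a,b]))
E
```

```text
(no output)
```

View pics/crop.png

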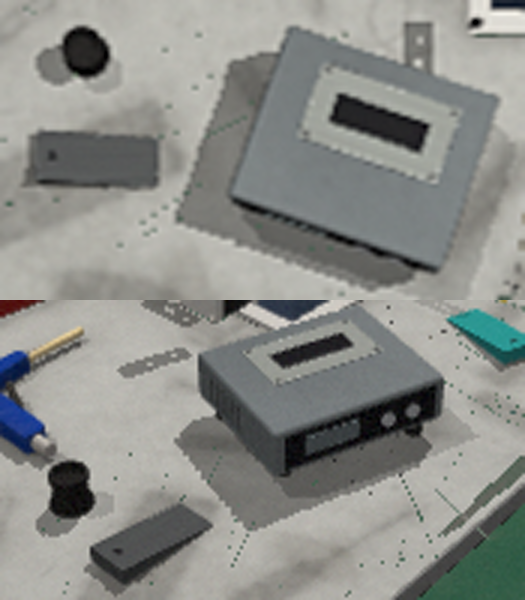

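The crop confirms it: the dark steel wedge (top px ~265,182) has its tall upright back with the hole to the left and its thin edge to the right, facing the instrument. The short foot is at the near-left corner, around top px (303,196). Next I'll measure it.

```bash
python3 - <<'E'
from h import *
m=camera_model('top');p=cv2.imread('pics/top0.png');d=np.load('pics/top0d.npy')
v,u=np.mgrid[0:400,0:640];un=cv2.undistortPoints(np.c_[u.ravel(),v.ravel()].astype(float).reshape(-1,1,2),m['intrinsics'],m['dist']).reshape(400,640,2)
R,t=m['view'][:3,:3],m['view'][:3,3]
W=(np.dstack([un,np.ones((400,640))])*d[...,None]-t)@R
def box(mask,z):
    n,l,st,c=cv2.connectedComponentsWithStats(mask.astype(np.uint8));
    k=1+np.argmax(st[1:,4]);mk=(l==k).astype(np.uint8)
    cn=max(cv2.findContours(mk,0,2)[0],key=len).reshape(-1,2)
    return mk,cn
roi=np.zeros((400,640),bool);roi[140:222,290:385]=1
mk,cn=box(roi&(abs(W[...,2]-.065)<.006),.065)
print('inst z',np.median(W[...,2][mk>0]),mk.sum())
r_=cv2.minAreaRect((rays(m,cn,.065)[:,:2]*1000).astype(np.float32));print(r_,cv2.boxPoints(r_))
roi[:]=0;roi[165:200,240:288]=1
g=p.astype(int);print('wcol',p[182,265],p[192,265],p[182,250],'bg',p[182,292],p[200,265])
mk,cn=box(roi&(p.max(2)<95),0)
print('wedge',mk.sum(),cv2.minAreaRect(cn.astype(np.float32)),cv2.boxPoints(cv2.minAreaRect(cn.astype(np.float32))))
for y in range(172,193,2): print(y,''.join('#' if p[y,x].max()<95 else '.' for x in range(240,292)))
ys=W[183,245:285];print(np.round(ys[::3],3).tolist())
for nm,pt in(('loupe',(263,153)),('tin',(222,141)),('cass?',(388,239))):print(nm,W[pt[1],pt[0]])
E
```

```text
inst z 0.06436408893208502 2889
((535.6101684570312, -63.33367156982422), (169.11582946777344, 140.87403869628906), 71.59371185302734) [[ 442.07718  -121.32501 ]
 [ 575.7443   -165.80643 ]
 [ 629.1432     -5.342331]
 [ 495.476      39.139084]]
wcol [88 89 87] [144 150 152] [90 91 89] bg [138 144 143] [167 175 177]
wedge 454 ((264.0, 182.0), (14.0, 34.0), 90.0) [[247. 175.]
 [281. 175.]
 [281. 189.]
 [247. 189.]]
172 ....................................................
174 ....................................................
176 ..........################.###.###.#................
178 ..........################################..........
180 ..........################################..........
182 ........#.################################..........
184 ........##.###############################..........
186 .......##################################...........
188 .......#.#################################..........
190 ....................................................
192 ....................................................
[[0.53, 0.207, -0.004], [0.529, 0.197, 0.003], [0.528, 0.186, 0.015], [0.528, 0.178, 0.013], [0.528, 0.169, 0.016], [0.529, 0.16, 0.013], [0.529, 0.152, 0.009], [0.53, 0.144, 0.006], [0.53, 0.135, 0.003], [0.531, 0.127, 0.001], [0.53, 0.117, 0.006], [0.53, 0.108, 0.006], [0.531, 0.1, 0.001], [0.531, 0.091, 0.003]]
loupe [0.61536237 0.1527979  0.02703214]
tin [0.64688316 0.2721847  0.03570693]
cass? [ 0.37207974 -0.21678487 -0.00052545]
```

```bash
python3 -m inch '-1 .0346 -.0208 0 0 0 0;-1 .0346 -.0208 0 0 0 0;-1 .0346 -.0208 0 0 0 0;-1 .0346 -.0208 0 0 0 0;-1 .0346 -.0208 0 0 0 0;-1 .0346 -.0208 0 0 0 0;-1 .0346 -.0208 0 0 0 0;-1 .0346 -.0208 0 0 0 0;-1 .0346 -.0208 0 0 0 0;-1 .0346 -.0208 0 0 0 0'
python3 -m inch '-1 .0153 -.0353 0 0 0 0;-1 .0153 -.0353 0 0 0 0;-1 .0153 -.0353 0 0 0 0;-1 .0153 -.0353 0 0 0 0;-1 .0153 -.0353 0 0 0 0;-1 .0153 -.0353 0 0 0 0;-1 .0153 -.0353 0 0 0 0;-1 .0153 -.0353 0 0 0 0;-1 .0153 -.0353 0 0 0 0;-1 .0153 -.0353 0 0 0 0;-1 .0153 -.0353 0 0 0 0'
python3 -m inch '-1 0 0 0 0 0 -.108;-1 0 0 0 0 0 -.108;-1 0 0 0 0 0 -.108;-1 0 0 0 0 0 -.108;-1 0 0 0 0 0 -.108;-1 0 0 0 0 0 -.108;-1 0 0 0 0 0 -.108;-1 0 0 0 0 0 -.108;-1 0 0 0 0 0 -.108;-1 0 0 0 0 0 -.108;-1 0 0 0 0 0 -.108;-1 0 0 0 0 0 0'
python3 - <<'E'
from h import *
s=get_state();print(s['tool_pos'],s['eef_rot'],s['q'])
p,d=snapshot('wrist');cv2.imwrite('pics/w1.png',p[:,:,::-1]);np.save('pics/w1d.npy',d);m=camera_model('wrist');np.save('pics/w1m.npy',m,allow_pickle=True)
print(m['view'])
E
```

```text
clock: 0.93
tool_pos: [0.4516, -0.299, 0.2495]
eef_rot: [0.99, 0.144, -0.0, -0.0]
contact_force: [0.4, 0.1, -0.0]
opening: 0.266
finger_force: 0.0
clock: 1.85
tool_pos: [0.5007, 0.1213, 0.2495]
eef_rot: [0.99, 0.144, -0.0, 0.0]
contact_force: [1.0, -0.7, 0.0]
opening: 0.007
finger_force: 0.0
clock: 2.85
tool_pos: [0.5008, 0.1192, 0.2493]
eef_rot: [0.738, 0.674, -0.0, -0.0]
contact_force: [-0.2, 0.6, 0.5]
opening: 0.002
finger_force: 0.0
[0.50081268 0.11917868 0.2493241 ] [ 7.38366972e-01  6.74398957e-01 -3.68373229e-04 -3.53743942e-04] [-0.03305827  0.57397158 -0.46058096  1.88570956  0.35564499  0.76405286
 -0.78059532]
[[ 9.95522331e-01 -9.45240102e-02 -7.07550256e-04 -4.87348982e-01]
 [-9.06662575e-02 -9.56956438e-01  2.75706377e-01  1.21546522e-01]
 [-2.67379671e-02 -2.74407704e-01 -9.61241641e-01  4.34089650e-01]
 [ 0.00000000e+00  0.00000000e+00  0.00000000e+00  1.00000000e+00]]
```

View pics/w1.png

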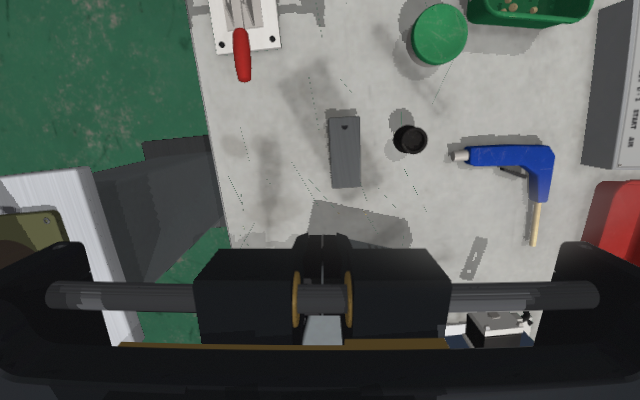

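The wrist view shows the wedge at about (345,152). Its back, with the hole, is at the top (330–360,116) and its thin edge at the bottom (332–361,188). The loupe is at (410,139).

```bash
python3 - <<'E'
from h import *
m=np.load('pics/w1m.npy',allow_pickle=True).item();p=cv2.imread('pics/w1.png')
roi=np.zeros((400,640),bool);roi[105:200,320:372]=1
print(p[150,345],p[150,322],p[190,345],p[130,368])
mk=(roi&(p.max(2)<105)).astype(np.uint8);mk=cv2.morphologyEx(mk,cv2.MORPH_OPEN,np.ones((5,5)))
cn=max(cv2.findContours(mk,0,2)[0],key=len)
q=cv2.approxPolyDP(cv2.convexHull(cn),4,True).reshape(-1,2);print(q)
L=[];
for y in range(118,187,8):
    x=np.where(mk[y])[0];L.append((y,x.min(),x.max()));
print(L); c=np.where(mk[:,345])[0];print(c.min(),c.max())
zs=[.002+.014*(187-y)/(187-116) for y,_,_ in L]
A=np.array([rays(m,[(a-.5,y)],z)[0] for (y,a,b),z in zip(L,zs)]);B=np.array([rays(m,[(b+.5,y)],z)[0] for (y,a,b),z in zip(L,zs)])
C=(A+B)/2;print(np.round(C,4),np.round(np.linalg.norm(A-B,axis=1),4))
f=np.polyfit(C[:,1],C[:,0],1);print('dx/dy',f,np.degrees(np.arctan(f[0])))
print('tip',rays(m,[(346.5,c.max()+.5)],.002),'back',rays(m,[(345,c.min()-.5)],.016))
E
```

```text
[90 88 87] [142 147 148] [143 147 148] [166 171 173]
[[327 110]
 [347 110]
 [359 117]
 [359 186]
 [332 186]]
[(118, np.int64(326), np.int64(359)), (126, np.int64(326), np.int64(359)), (134, np.int64(327), np.int64(359)), (142, np.int64(328), np.int64(359)), (150, np.int64(328), np.int64(359)), (158, np.int64(329), np.int64(359)), (166, np.int64(330), np.int64(359)), (174, np.int64(331), np.int64(359)), (182, np.int64(332), np.int64(359))]
110 187
[[0.5336 0.1893 0.0156]
 [0.5329 0.1795 0.014 ]
 [0.5329 0.1694 0.0125]
 [0.5329 0.1591 0.0109]
 [0.5322 0.1486 0.0093]
 [0.5322 0.1379 0.0077]
 [0.5322 0.1268 0.0061]
 [0.5322 0.1156 0.0046]
 [0.5321 0.104  0.003 ]] [0.0428 0.0433 0.0425 0.0417 0.0421 0.0413 0.0404 0.0396 0.0387]
dx/dy [0.01575254 0.53025066] 0.9024791311336453
tip [[0.5330117  0.09587424 0.002     ]] back [[0.53741627 0.19923677 0.016     ]]
```

Wedge tip is at about (0.5315, 0.097), back at (0.535, 0.192), heading about 2° off −y. The foot is at (0.5075, 0.017). I'll set the tool face to a 12° heading, come down behind the wedge and push flush, so it lines up on the foot.

```bash
python3 -m inch '-1 0 0 0 0 0 .119;-1 .0353 .0092 0 0 0 0;-1 .0353 .0092 0 0 0 0;-1 .0353 .0092 0 0 0 0;-1 0 0 .036 0 0 0;-1 0 0 .036 0 0 0;-1 0 0 .036 0 0 0;-1 0 0 .036 0 0 0;-1 0 0 .036 0 0 0;-1 0 0 .030 0 0 0;-1 0 0 0 0 0 0;-1 0 0 0 0 0 0' 40
python3 - <<'E'
from plant import *
s=get_state();print(s['tool_pos'],s['eef_rot'],s['contact_force'])
E
```

```text
clock: 3.9
tool_pos: [0.5494, 0.2168, 0.0387]
eef_rot: [0.778, 0.628, -0.002, -0.0]
contact_force: [-0.5, 0.3, 0.3]
opening: 0.005
finger_force: 0.0
[0.54937375 0.21679151 0.03869594] [ 7.78395320e-01  6.27772251e-01 -1.65077059e-03 -4.78605539e-05] [-0.47297759  0.28191328  0.25666489]
```

```bash
python3 -m inch '-1 0 0 .0227 0 0 0;-1 0 0 0 0 0 0;-1 -.006 0 0 0 0 0;-1 -.006 0 0 0 0 0;-1 -.006 0 0 0 0 0;-1 -.006 0 0 0 0 0;-1 -.006 0 0 0 0 0;-1 -.006 0 0 0 0 0;-1 -.006 0 0 0 0 0;-1 -.006 0 0 0 0 0;-1 -.006 0 0 0 0 0;-1 -.006 0 0 0 0 0;-1 0 0 0 0 0 0'
python3 - <<'E'
from h import *
s=get_state();print(s['tool_pos'],s['eef_rot'],s['contact_force'])
p,d=snapshot('top');cv2.imwrite('pics/t2.png',p[:,:,::-1]);q,_=snapshot('scene')
a=cv2.resize(p[140:220,230:370,::-1],(525,300),interpolation=2);b=cv2.resize(q[165:265,225:400,::-1],(525,300),interpolation=2)
cv2.imwrite('pics/c2.png',np.vstack([a,b]))
E
```

```text
clock: 4.98
tool_pos: [0.5372, 0.1563, 0.0168]
eef_rot: [0.778, 0.628, -0.001, 0.0]
contact_force: [-0.5, -0.5, -0.2]
opening: 0.001
finger_force: 0.0
[0.5372065  0.15629225 0.0168397 ] [ 7.78419534e-01  6.27743189e-01 -1.12623131e-03  4.99325766e-04] [-0.54662909 -0.47967426 -0.18834859]
```

View pics/c2.png

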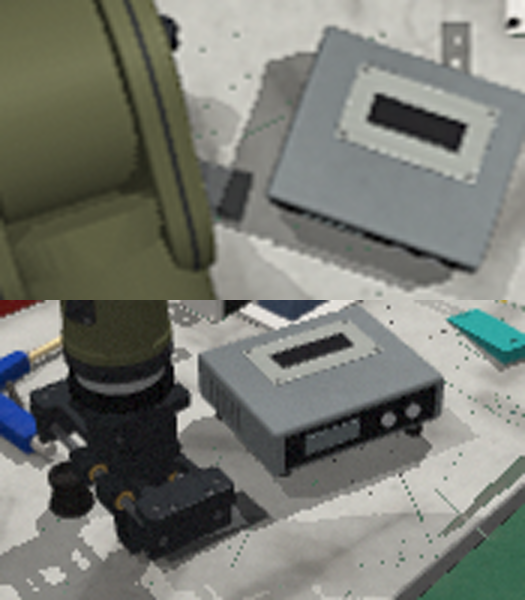

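The crop shows the wedge tip poking out beyond the arm, with its edge at roughly top px (296.7,186) to (294,198), aimed at the foot corner. Checking the edge in numbers.

```bash
python3 - <<'E'
from h import *
m=camera_model('top');p=cv2.imread('pics/t2.png')
for y in range(180,204): print(y,p[y,284:306].max(1))
a=rays(m,[(296.7,185.9),(294,198)],.002);print(a,a.mean(0),'expected',px(m,[[.5156,.0548,.002],[.5075,.0167,0]]))
E
```

```text
180 [136 131 129 134 159 180 189 195 166 116 122 126 129 131 132 133 137 137
 135 134 115 116]
181 [142 134 128 142 164 173 182 195 167 115 123 128 130 131 131 134 136 137
 133 132 117 126]
182 [133 130 125 138 164 175 187 187 155 119 124 127 130 130 132 134 136 136
 135 122 112 133]
183 [ 85  98 111 124 153 168 184 156 119 126 130 131 130 130 132 133 136 136
 133 113 118 142]
184 [ 84  89 105 109  95 119 147 131 117 123 129 129 133 132 132 134 135 137
 122 105 130 143]
185 [ 87  91  97  96  95  93 104 106  76  79  98 107 121 126 135 134 134 137
 119 113 139 143]
186 [ 82  91  97  98  97  98  99  80  48  52  55  62  59 100 136 134 134 133
 114 123 145 142]
187 [ 78  92  98  98  97  98  97  76  53  57  54  53  51  99 136 133 133 118
 105 133 144 143]
188 [ 88  92  97  96  98 100  83  51  57  58  57  55  56 103 134 132 132 111
 109 141 144 143]
189 [105 100  97  95  95  94  75  54  57  58  59  55  61 108 135 132 129 114
 124 146 142 143]
190 [ 90  96  98  97  99  81  51  56  57  58  56  51  78 119 134 132 119 111
 136 148 144 142]
191 [ 83  86  99  98 101  82  54  57  58  58  56  54 10
[... 655 characters left out ...]
 89 127 133 130 131 134 135 135
 134 134 124 107]
199 [ 82  82  88 114 134 119 104 107 100  92 116 135 129 128 130 134 135 134
 133 132 133 124]
200 [ 80  77 100 157 187 156 123 128 113 109 128 131 129 128 129 131 132 133
 132 133 133 136]
201 [ 79  75  96 152 179 175 176 181 156 118 132 136 125 126 127 129 129 130
 131 130 132 133]
202 [ 78  74  78 139 175 170 170 173 174 175 176 161 145 152 139 124 124 126
 127 129 130 134]
203 [ 75  70  65 134 177 168 170 170 171 172 171 172 190 210 183 147 150 154
 141 127 130 132]
[[0.52343062 0.05315582 0.002     ]
 [0.48724452 0.06021993 0.002     ]] [0.50533757 0.05668788 0.002     ] expected [[296.07850471 188.50981871]
 [308.91927314 191.54053879]]
```

The tip edge centre is at (0.505, 0.057) with a heading of about 11°, which is about 10 mm to the −x side of where I want it. I'll back off, re-centre the fingers and push with a 5.4° heading so the foot falls on the wedge's centreline.

```bash
python3 -m inch '-1 .010 0 0 0 0 0;-1 .012 0 0 0 0 0;-1 0 0 0 0 0 -.12;-1 0 -.01 0 0 0 0;-1 0 -.009 0 0 0 0;-1 0 0 0 0 0 0;-1 -.006 0 0 0 0 0;-1 -.006 0 0 0 0 0;-1 -.006 0 0 0 0 0;-1 -.006 0 0 0 0 0;-1 -.006 0 0 0 0 0;-1 -.006 0 0 0 0 0;-1 0 0 0 0 0 0'
python3 - <<'E'
from h import *
s=get_state();print(s['tool_pos'],s['eef_rot'],s['contact_force'])
m=camera_model('top')
p,d=snapshot('top');p=p[:,:,::-1];cv2.imwrite('pics/t3.png',p)
for y in range(182,204): print(y,p[y,286:310].max(1))
E
```

```text
clock: 6.17
tool_pos: [0.52, 0.1435, 0.0169]
eef_rot: [0.74, 0.673, -0.001, 0.001]
contact_force: [0.3, -0.7, -0.8]
opening: 0.003
finger_force: 0.0
[0.52002163 0.1434559  0.01690482] [ 7.39637457e-01  6.73004661e-01 -9.31381429e-04  5.38590943e-04] [ 0.34144664 -0.68267384 -0.83997498]
182 [ 84  81  81  93 101 108 104  86 105 121 122 124 126 131 134 136 139 124
 112 132 144 142 142 142]
183 [ 87  85  86  91  97 100  80  48  54  54  56  63  67  88  94 110 126 112
 119 143 143 143 144 142]
184 [ 86  85  93  99 100  97  77  54  56  56  56  55  53  51  50  50  53  90
 133 144 141 143 143 143]
185 [ 86  85  92  99  99  80  51  56  57  58  58  58  55  55  56  52  60 108
 141 143 140 141 141 142]
186 [ 81  84  91 100 101  84  53  57  58  58  59  58  58  58  56  51  69 120
 146 142 142 142 142 142]
187 [ 83  84  89  97  95  75  55  57  57  56  57  57  57  58  56  50  94 137
 146 143 143 142 142 142]
188 [ 93  84  91 101  80  51  56  56  58  57  57  57  58  57  54  62 112 144
 144 143 142 142 143 143]
189 [ 85  83  92 102  85  52  57  59  58  60  58  58  58  57  53  83 131 148
 143 143 141 1
[... 753 characters left out ...]
 140 140 139 139 138 140 130 128 131 120 108 116 136 134
 121 105 110 113 107  85]
198 [ 86  85  92 115 133 136 134 134 134 134 133 132 134 138 139 138 136 134
 123 107 103 105 107 110]
199 [ 86  84  93  99 111 122 126 131 131 130 129 128 130 134 135 134 134 133
 134 125 106 103 105 105]
200 [ 84  82 105 128 125 123 119 117 122 128 128 128 129 130 132 132 132 132
 133 135 126 109 104 104]
201 [ 83  79  97 152 182 181 153 114 136 142 124 125 126 129 128 130 131 130
 131 133 135 126 108 104]
202 [ 81  76  73 136 179 174 174 174 188 180 150 151 138 122 124 126 127 129
 131 132 134 136 122 102]
203 [ 79  77  71 128 174 173 171 171 170 183 203 208 181 148 150 153 141 126
 130 133 134 135 126 107]
```

```bash
python3 - <<'E'
from h import *
m=camera_model('top')
print(px(m,[[.4897,.042,.002],[.4897,.042,0],[.5297,.038,.002]]))
print(rays(m,[(300.5,196)],.001),rays(m,[(293,182.7),(301,183.7)],.003))
E
```

```text
[[300.1992449  197.28166386]
 [300.22905908 197.36198934]
 [301.86932156 183.89608225]]
[[0.49364434 0.04124938 0.001     ]] [[0.53266028 0.06428474 0.003     ]
 [0.53008988 0.04054186 0.003     ]]
```

The tip is centred at about (0.511, 0.040), heading about 6°, on track. I'll push it in under the foot slowly.

```bash
python3 -m inch '-1 -.004 0 0 0 0 0;-1 -.004 0 0 0 0 0;-1 -.004 0 0 0 0 0;-1 -.004 0 0 0 0 0;-1 -.004 0 0 0 0 0;-1 -.004 0 0 0 0 0;-1 -.004 0 0 0 0 0;-1 0 0 0 0 0 0;-1 0 0 0 0 0 0'
for i in 1 2; do python3 -m inch '-1 -.002 0 0 0 0 0;-1 -.002 0 0 0 0 0;-1 0 0 0 0 0 0;-1 0 0 0 0 0 0' | egrep 'tool_pos|force:'; done
```

```text
clock: 6.97
tool_pos: [0.5175, 0.1175, 0.017]
eef_rot: [0.739, 0.674, -0.0, 0.0]
contact_force: [-0.5, 0.3, 0.1]
opening: 0.003
finger_force: 0.0
tool_pos: [0.5171, 0.1139, 0.017]
contact_force: [0.6, 0.0, 0.4]
finger_force: 0.0
tool_pos: [0.5168, 0.1097, 0.017]
contact_force: [-0.6, 0.6, 0.3]
finger_force: 0.0
```

```bash

python3 -m inch '-1 -.002 0 0 0 0 0;-1 -.002 0 0 0 0 0;-1 0 0 0 0 0 0;-1 0 0 0 0 0 0' | egrep 'tool_pos|t_force:'
python3 -m inch '-1 -.002 0 0 0 0 0;-1 -.002 0 0 0 0 0;-1 0 0 0 0 0 0;-1 0 0 0 0 0 0' | egrep 'tool_pos|t_force:'
```

```text
tool_pos: [0.5164, 0.1057, 0.017]
contact_force: [0.6, 0.9, -0.2]
tool_pos: [0.516, 0.1017, 0.017]
contact_force: [-0.2, 0.1, -0.4]
```

```bash

python3 -m inch '-1 -.002 0 0 0 0 0;-1 -.002 0 0 0 0 0;-1 0 0 0 0 0 0;-1 0 0 0 0 0 0' | egrep 'tool_pos|t_force:'
```

```text
tool_pos: [0.5156, 0.0977, 0.017]
contact_force: [0.0, 0.1, -0.5]
```

```bash

python3 -m inch '-1 -.002 0 0 0 0 0;-1 -.002 0 0 0 0 0;-1 0 0 0 0 0 0;-1 0 0 0 0 0 0' | egrep 'tool_pos|t_force:'
```

```text
tool_pos: [0.5153, 0.0938, 0.017]
contact_force: [-0.3, 0.5, 0.4]
```

```bash

python3 -m inch '-1 -.002 0 0 0 0 0;-1 -.002 0 0 0 0 0;-1 0 0 0 0 0 0;-1 0 0 0 0 0 0' | egrep 'tool_pos|t_force:'
```

```text
tool_pos: [0.5149, 0.0898, 0.017]
contact_force: [0.5, 0.2, -0.6]
```

```bash

python3 -m inch '-1 -.002 0 0 0 0 0;-1 -.001 0 0 0 0 0;-1 0 0 0 0 0 0;-1 0 0 0 0 0 0' | egrep 'tool_pos|t_force:'
```

```text
tool_pos: [0.5146, 0.087, 0.017]
contact_force: [-0.2, -0.1, 0.8]
```

```bash

python3 -m inch '-1 -.002 0 0 0 0 0;-1 -.001 0 0 0 0 0;-1 0 0 0 0 0 0;-1 0 0 0 0 0 0' | egrep 'tool_pos|t_force:'
```

```text
tool_pos: [0.5145, 0.0844, 0.017]
contact_force: [0.7, 0.9, 0.1]
```

```bash

python3 -m inch '-1 -.002 0 0 0 0 0;-1 -.001 0 0 0 0 0;-1 0 0 0 0 0 0;-1 0 0 0 0 0 0' | egrep 'tool_pos|t_force:'
python3 - <<'E'
from h import *
q,_=snapshot('scene');p,_=snapshot('top');b=cv2.resize(q[180:265,250:375,::-1],(750,510),interpolation=2)
cv2.imwrite('pics/c4.png',b);cv2.imwrite('pics/t4.png',p[:,:,::-1])
p=p[:,:,::-1];p0=cv2.imread('pics/top0.png');print(np.abs(p[140:220,330:370].astype(int)-p0[140:220,330:370]).mean())
print([px(camera_model('scene'),[[.5075,.0167,z]]) for z in(0,.008)])
E
```

```text
tool_pos: [0.5145, 0.083, 0.017]
contact_force: [-0.2, 5.3, -1.6]
9.262395833333333
[array([[319.25651259, 224.9282585 ]]), array([[319.26013575, 222.48331498]])]
```

View pics/c4.png

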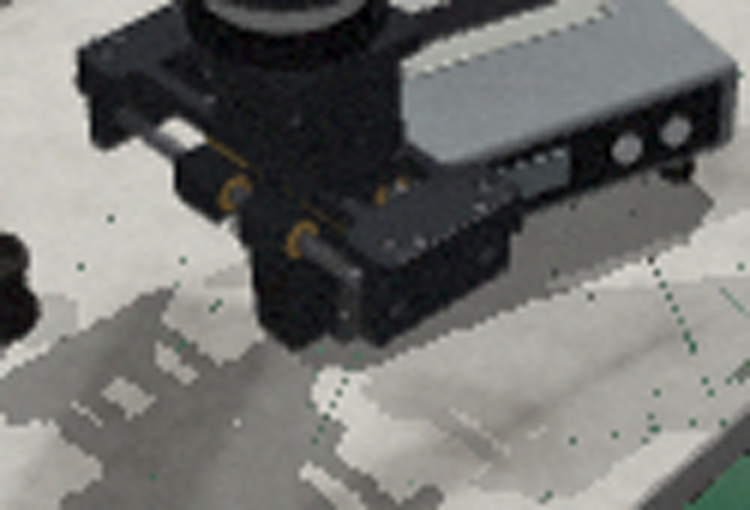

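The picture shows the gripper behind the wedge, the instrument still in place and the loupe untouched at left. The push force jumped to 5.3 N, so the wedge is fast. I'll give it a hair more, then back off.

```bash

python3 -m inch '-1 -.0005 0 0 0 0 0;-1 0 0 0 0 0 0;-1 0 0 0 0 0 0' | egrep 'tool_pos|t_force:'
python3 -m inch '-1 .005 0 0 0 0 0;-1 .015 0 0 0 0 0;-1 .02 0 0 0 0 0;-1 .02 0 0 0 0 0;-1 .02 0 0 0 0 0;-1 0 0 -.03 0 0 0;-1 0 0 -.035 0 0 0;-1 0 0 -.035 0 0 0;-1 0 0 0 0 0 0;-1 0 0 0 0 0 0'
python3 - <<'E'
from h import *
m=camera_model('wrist');w,d=snapshot('wrist');np.save('pics/w5m.npy',m,allow_pickle=True);np.save('pics/w5d.npy',d);cv2.imwrite('pics/w5.png',w[:,:,::-1])
p,d=snapshot('top');np.save('pics/t5d.npy',d);cv2.imwrite('pics/t5.png',p[:,:,::-1])
q,_=snapshot('scene')
a=cv2.resize(p[140:220,240:380,::-1],(525,300),interpolation=2);b=cv2.resize(q[165:265,225:400,::-1],(525,300),interpolation=2)
cv2.imwrite('pics/c5.png',np.vstack([a,b]))
E
```

```text
tool_pos: [0.5145, 0.0828, 0.0171]
contact_force: [0.4, 5.6, -0.9]
clock: 11.48
tool_pos: [0.5225, 0.1609, 0.1187]
eef_rot: [0.739, 0.674, 0.001, 0.001]
contact_force: [-0.5, 0.9, -1.1]
opening: 0.002
finger_force: 0.0
```

View pics/c5.png

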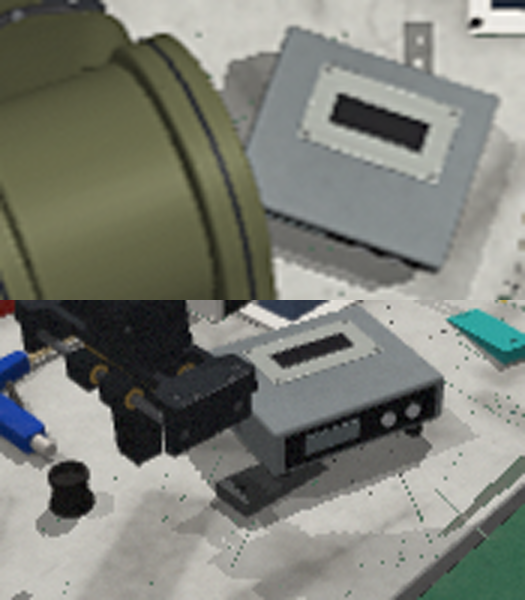

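View pics/w5.png

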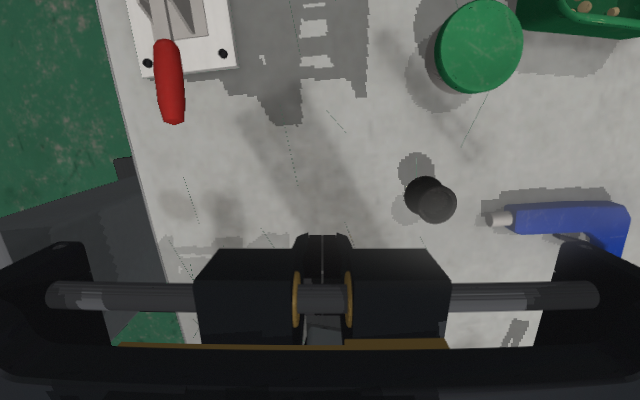

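The wedge sits under the front-left corner (scene crop about (265,485)), the instrument hasn't moved, and the loupe and tin are untouched. Now I'll move above press_spot and come down.

```bash

python3 -m inch '-1 -.0362 0 0 0 0 0;-1 -.0362 -.001 0 0 0 0;-1 -.0362 0 0 0 0 0;-1 -.0362 0 0 0 0 0;-1 0 0 .02 0 0 0;-1 0 0 .015 0 0 0;-1 0 0 0 0 0 0;-1 0 0 0 0 0 0' | egrep 'tool_pos|t_force:'
python3 -m inch '-1 0 0 .002 0 0 0;-1 0 0 .002 0 0 0;-1 0 0 .002 0 0 0;-1 0 0 0 0 0 0;-1 0 0 0 0 0 0' | egrep 'tool_pos|t_force:'
```

```text
tool_pos: [0.5059, 0.0164, 0.0807]
contact_force: [0.7, 0.4, 0.7]
tool_pos: [0.5075, 0.0168, 0.0765]
contact_force: [-1.2, 1.3, 3.7]
```

```bash

python3 -m inch '-1 0 0 .001 0 0 0;-1 0 0 .001 0 0 0;-1 0 0 0 0 0 0;-1 0 0 0 0 0 0;-1 0 0 0 0 0 0' | egrep 'tool_pos|t_force:'
```

```text
tool_pos: [0.5074, 0.017, 0.0762]
contact_force: [-4.3, 1.1, 22.5]
```

```bash

python3 -m inch '-1 0 0 -.0012 0 0 0;-1 0 0 0 0 0 0;-1 0 0 0 0 0 0;-1 0 0 0 0 0 0' | egrep 'tool_pos|t_force:'
```

```text
tool_pos: [0.5075, 0.0167, 0.0764]
contact_force: [-2.3, 1.9, 13.1]
```

```bash

python3 -m inch '-1 0 0 -.0003 0 0 0;-1 0 0 0 0 0 0;-1 0 0 0 0 0 0;-1 0 0 0 0 0 0;-1 0 0 0 0 0 0;-1 0 0 0 0 0 0' | egrep 'clock|tool_pos|t_force:'
python3 - <<'E'
from h import *
m=camera_model('top');m5=np.load('pics/t5d.npy')
p,d=snapshot('top');s=get_state();print(s['contact_force'])
un=lambda u,v:rays(m,[(u,v)],0)[0]
for n,dd in(('0',np.load('pics/top0d.npy')),('now',d)):
    R,t=m['view'][:3,:3],m['view'][:3,3];P=[]
    for u,v in[(u,v) for u in range(335,372,3) for v in range(158,205,3)]:
        g=un(u,v);c=-R.T@t;ray=g-c;ray/=(R@ray)[2];w=c+ray*dd[v,u]
        if .058<w[2]<.072:P.append(w)
    P=np.array(P);A=np.c_[P[:,:2],np.ones(len(P))];print(n,len(P),np.linalg.lstsq(A,P[:,2],rcond=None)[0])
E
```

```text
clock: 13.97
tool_pos: [0.5075, 0.0166, 0.0764]
contact_force: [-0.8, 0.7, 9.7]
[-0.99573289  1.28767331  9.48525987]
0 169 [0.00327083 0.00891682 0.06354298]Traceback (most recent call last):
  File "<stdin>", line 10, in <module>
IndexError: too many indices for array: array is 1-dimensional, but 2 were indexed
```

The press reads a steady 9.5–9.7 N. The fingertips stand at z = 0.065, the nominal top height, so that corner has not dipped. Handing in.

```bash
python3 -c "
from plant import r
print(r.finish_job())"
```

```text
the job is handed in; nothing more can be done
None
```

I pushed the wedge under the short foot until it held fast (about 5.6 N push) and handed the job in while pressing about 9.5 N above that foot. The corner stayed at its nominal 65 mm height under the press; the arm blocked the last camera check of level, and no verdict came back.

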